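# Present the glass sample plate, label up

## Task

Two notched glass sample plates stand on edge in the raised rack. Take the one in the right-hand slot (as seen from the robot), work out from its small corner notch which is its frosted label face, and finish still holding it in the air, steady, about 10 to 20 cm above the middle of the notebook with the label face turned up, leaning no more than about 50 degrees from level, so that the label can be copied. Leave the other plate standing in its slot.

Things in the scene. Friction and masses are not known exactly. Their poses are not given: they have to be found in the camera images.
- plate_a: glass plate 100 x 8 x 50 mm (x, y, z), 0.07-0.14 kg, a 12 mm square notch in one corner; the 30 mm at that end are frosted on one face, the label face. Origin: centre; +y out of the label face, +z to the long edge with the notch, -x to the frosted end. Seen label face towards you, notched edge up, the notch is at the right. Stands notched edge up in either slot, label face to the rack's +y
- plate_b: a second glass plate, the same in size, notch, frosting and axes as plate_a (y out of the label face, z to the notched edge, -x to the frosted end); stands notched edge up in the other slot, label face to the rack's -y
- rack: grey plastic rack fixed to the bench, 110 x 110 x 45 mm, origin at the centre of its underside; two slots along its x, 70 mm apart, each 10 mm wide and 15 mm deep, floor at z = 30 mm, in narrow walls 24 mm wide: a plate stands with its centre at z = 55 mm, upper edge at 80 mm, 35 mm out of the slot. +x points away from the robot and to its left, by 0.1 to 0.95 rad
- slot_left (a point): middle of the floor of the left-hand slot, at (0, 35, 30) mm in the rack's frame
- slot_right (a point): middle of the floor of the right-hand slot (nearer the notebook and the bench's right edge), at (0, -35, 30) mm in the rack's frame
- notebook: purple notebook, 210 x 152 x 14 mm, fixed flat near the robot, origin at the centre of its underside. Note: an upright clamp handle beside the robot's base, at (-30, 94) mm, z 103 to 165, can stop a wide shoulder from turning left (the arm that starts at joint 1 = -0.94 is stopped at -0.42 rad); all is in reach short of that with the tool tilted about 45 deg, fingers pointing outward
Things that resemble listed ones, but are neither listed nor needed, are in the scene too. Leave any brown or green look-alike of the plate_a alone.

How it is judged (in metres and radians):
At the end, for the whole second after the job is handed in: the right-hand plate is held by the fingers (over 1 N), still, label face up within 1.0 rad of level, centre 9-30 cm above the bench and within 6 cm of the notebook's middle, touching neither notebook nor rack; the other plate still in the left slot (12 mm), moved under 15 mm (((angle between plate_a's own y axis and vertical below 1 rad and height (world z) of plate_a between 0.09 and 0.3 m and horizontal distance between plate_a and notebook below 0.06 m and contact force between the fingers and plate_a above 1 N and contact force between plate_a and notebook below 0.1 N and contact force between plate_a and rack below 0.1 N and linear speed of plate_a below 0.03 m/s and horizontal distance between plate_b and slot_left below 0.012 m and distance of plate_b from where it was at the start of the episode below 0.015 m) or (angle between plate_b's own y axis and vertical below 1 rad and height (world z) of plate_b between 0.09 and 0.3 m and horizontal distance between plate_b and notebook below 0.06 m and contact force between the fingers and plate_b above 1 N and contact force between plate_b and notebook below 0.1 N and contact force between plate_b and rack below 0.1 N and linear speed of plate_b below 0.03 m/s and horizontal distance between plate_a and slot_left below 0.012 m and distance of plate_a from where it was at the start of the episode below 0.015 m))); the arm keeps its last pose, push and grip.
It fails at once if the plate from the left-hand slot is taken or knocked over ((distance of plate_a from where it was at the start of the episode above 0.03 m and horizontal distance between plate_b and slot_right below 0.02 m and distance of plate_b from where it was at the start of the episode below 0.02 m) or (distance of plate_b from where it was at the start of the episode above 0.03 m and horizontal distance between plate_a and slot_right below 0.02 m and distance of plate_a from where it was at the start of the episode below 0.02 m)).
It also fails if it takes over 32 s, if anything falls off the work surface, if the arm or the gripper's body presses on something with over 40 N, if the wrist force passes 120 N, or if a joint passes its speed limit or range.

## Robot

A 6-joint arm with a two-finger parallel gripper is mounted at the origin on the work surface; the furniture and walls round the work are solid. World frame = base frame: x ahead of the robot, y to its left, z up, the work surface at z = 0. Lengths are in mm, angles in rad, forces in N, time in s.
With the tool pointing down it reaches from about 350 to 875 mm from the base axis. Payload 4.2 kg.
Tool frame: the origin (TCP) lies on the centre line of the jaws, within the pads' length; the fingertips stand 22 mm ahead of it and the grasp point (between the pads) lies 3 mm ahead of it (ctrl.tcp_to_tips is the distance from the TCP to the fingertips, in mm); z points along the fingers, y is the line along which they close (so a half turn about z gives the same grasp; the last joint's range is limited). The gripper opens to 85 mm and grips with 20 to 120 N. Pads are 22 mm wide; open, the fingers measure 114 mm over their backs; the gripper's body (76 mm by 85 mm) begins 54 mm behind the grasp point. The pads swing forward as they close: fully open they stand 13 mm farther back than shut.
Start: joints at [-1.018, 0.385, 0.008, 0, -1.194, -0.259], TCP at [181.011, -598.193, 253.312] pointing down, gripper open.
Joint ranges: [-3.14, 3.14], [-1.21, 2.06], [-1.07, 1.41], [-3.16, 2.05], [-2.99, -0.16], [-3.1, 3.1]. Speed limits (rad/s): [2.79, 2.79, 3.14, 3.14, 3.14, 3.14].

## Interface

Orientations are given as [roll, pitch, yaw] about the fixed x, y, z axes, in that order (R = Rz(yaw) Ry(pitch) Rx(roll)).
In Python, from workcell import ctrl gives the robot as it stands. Calls block until the motion is done:
- ctrl.goto(position, orientation): joint-space move of the TCP to a pose.
- ctrl.line_to(position, attitude=None, max_speed=150, threshold=None): straight line of the TCP; attitude=None keeps the orientation; max_speed is the mean speed in mm/s. With threshold (N) it stops when the force on the tool has changed by that much, and returns True; else False.
- ctrl.move_joints(angles): joint-space move.
- ctrl.gripper_to(opening): finger opening in mm; the grip force is fixed at half the most; returns when the fingers have stopped.
- ctrl.hold(seconds).
- ctrl.ik(position, orientation): joint angles nearest the present ones, or None.
- ctrl.state(): the state.
- ctrl.capture(name): name is "side" or "top" or "wrist"; returns (picture, depth): 480x640x3 uint8, blue, green, red; 480x640 float32, mm along the optical axis (not along the pixel's ray), 0 where there is no reading.
- ctrl.camera_params(name): a dict with "K" (3x3 intrinsics, pixels), "dist_coeffs" ([k1, k2, p1, p2, k3] as OpenCV has them; the pictures are not rectified), "rvec" (rotation vector, rad) and "tvec" (3), from world to camera coordinates, as OpenCV has them. Camera axes: x right, y down, z forward; pixel columns grow to the right and rows downward; lengths in mm; the calibration is good to about 2 mm. A picture is of the moment at which its call begins: read the wrist's pose just before it. camera_params takes no time and is no camera call; for the wrist camera it gives the pose at the moment of the call.
A pose or a line that the arm cannot do raises ctrl.Unreachable and nothing moves.
- ctrl.sign_off(): hands the job in; it is judged then, once.
The state is a dict: "time": time; "q": joint angles; "joint_vel": joint speeds; "effort": joint torques, N m; "position": TCP position; "eef_rot": TCP orientation; "force": force on the tool from outside, world axes, zero at the start; "ft_torque": the same for the moment, N m; "width": finger opening in mm; "finger_force": force on a finger pad.
Only numpy, scipy, OpenCV 4.12 (cv2) and the standard library are available. Lean on these libraries where they do the work, as an engineer would, in place of code of your own. Each camera call takes 0.05 s, during which the arm holds its last target. There are 200 camera calls.

## Working session

There is one attempt and no reset: what is moved stays moved. The work goes in short steps, each a Python script; the robot and the scene stay as the last script left them, time stands still between calls to the robot, and variables do not carry over. Pictures are saved under pics/ and viewed, at most 10 in all, crops included, and the job is handed in when it is done.

```bash
ls; mkdir -p pics; python3 - <<'E'
from workcell import ctrl
import cv2,numpy as np,pickle
d={}
for n in ("side","top","wrist"):
    p=ctrl.camera_params(n); im,de=ctrl.capture(n); d[n]=(im,de,p)
    R,_=cv2.Rodrigues(np.array(p["rvec"],float)); print(n,(-R.T@np.array(p["tvec"],float).reshape(3)).round(), R[2].round(2), p["K"][0][0])
pickle.dump(d,open("d0.pkl","wb"))
cv2.imwrite("pics/side0.png",d["side"][0]);cv2.imwrite("pics/top0.png",d["top"][0])
print(ctrl.state())
E
```

```text
pics
side [  361. -1122.   604.] [ 0.07  0.87 -0.5 ] 541.9309780689912
top [ 342. -197. 1279.] [ 0.05  0.   -1.  ] 622.964325715028
wrist [ 113. -617.  371.] [ 0.26  0.08 -0.96] 338.1678637459807
{'time': 0.15, 'q': array([-1.01838907e+00,  3.85403075e-01,  6.91881518e-03, -3.36551016e-04,
       -1.19401495e+00, -2.58598652e-01]), 'joint_vel': array([-0.00171973, -0.00198364,  0.00406735,  0.00260922, -0.00082605,
        0.00049202]), 'effort': array([ 1.33587073e-04, -3.92678511e+01,  1.88582182e+01,  4.18856174e+00,
       -3.39258338e-03, -3.97428522e-06]), 'position': array([ 180.89005949, -597.82005105,  252.45297417]), 'eef_rot': array([ 3.13986640e+00, -1.33141837e-04, -2.84790803e+00]), 'force': array([ 0.13928825,  0.0346332 , -0.20145848]), 'ft_torque': array([-0.0167962 ,  0.03287924, -0.00630034]), 'finger_force': 0.0, 'width': 85.32916266326716}
```

View pics/side0.png

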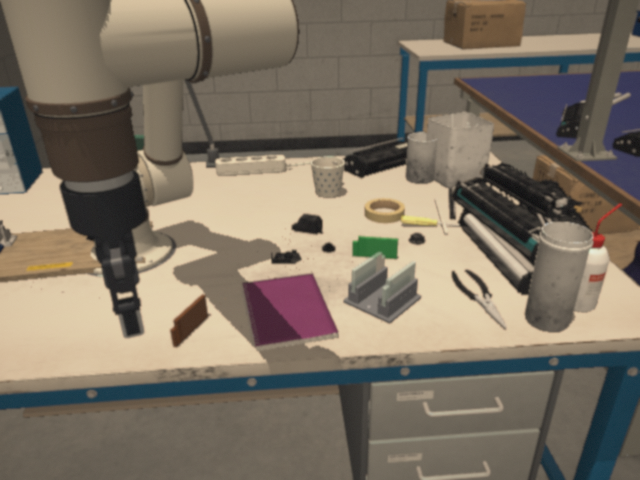

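View pics/top0.png

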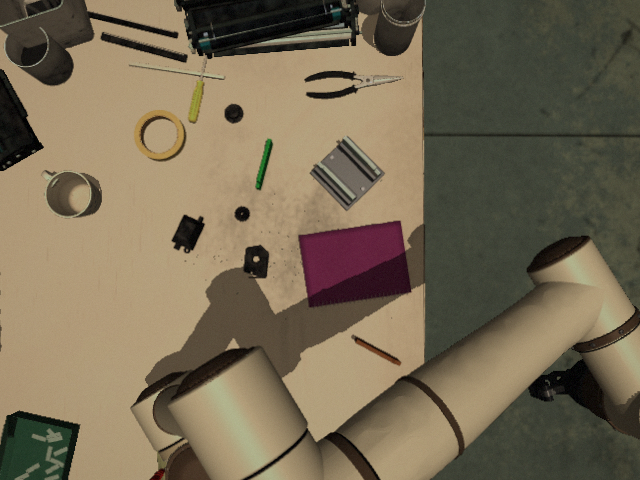

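The side view shows the grey rack at about (383,290) with two plates standing in it, and the notebook at (290,310). The top view shows the rack at (347,173), its slots running up-left, and the notebook at (355,263). The green and brown plates are decoys. Next I'll measure the rack and notebook and look at crops.

```bash
cat > h.py <<'E'
import cv2,numpy as np
def rt(p):
    return cv2.Rodrigues(np.array(p["rvec"],float))[0],np.array(p["tvec"],float).reshape(3)
def ray(p,uv):
    R,t=rt(p); n=cv2.undistortPoints(np.array(uv,float).reshape(-1,1,2),np.array(p["K"],float),np.array(p["dist_coeffs"],float)).reshape(-1,2)
    return -R.T@t,np.c_[n,np.ones(len(n))]@R
def onz(p,uv,z):
    c,d=ray(p,uv); return c+d*((z-c[2])/d[:,2])[:,None]
def withdepth(p,uv,de):
    c,d=ray(p,uv); return c+d*np.array(de)[:,None]
def tri(pa,a,pb,b):
    ca,da=ray(pa,a);cb,db=ray(pb,b);out=[]
    for x,y in zip(da,db):
        s=np.linalg.lstsq(np.c_[x,-y],cb-ca,rcond=None)[0]
        out.append(np.r_[(ca+s[0]*x+cb+s[1]*y)/2,np.linalg.norm(ca+s[0]*x-cb-s[1]*y)])
    return np.array(out)
def cloud(im,de,p,box):
    u0,v0,u1,v1=box; v,u=np.mgrid[v0:v1,u0:u1]; u=u.ravel();v=v.ravel();m=de[v,u]>0;u=u[m];v=v[m]
    return withdepth(p,np.c_[u,v],de[v,u]),im[v,u],np.c_[u,v]
E
python3 - <<'E'
import pickle;from h import *
d=pickle.load(open("d0.pkl","rb"))
im,de,p=d["top"]
hsv=cv2.cvtColor(im,cv2.COLOR_BGR2HSV)
m=cv2.inRange(hsv,(140,80,20),(170,255,255))
m=cv2.morphologyEx(m,cv2.MORPH_OPEN,np.ones((3,3)))
c=max(cv2.findContours(m,0,2)[0],key=cv2.contourArea)
w=onz(p,c.reshape(-1,2),14)
r=cv2.minAreaRect(w[:,:2].astype(np.float32));print("nb",r)
P,_,uv=cloud(im,de,p,(300,125,395,220))
s=P[:,2]>12
print("z hist",np.histogram(P[:,2],bins=[-10,0,5,10,15,25,35,42,50,60,70,78,85,100]))
for lo,hi in((70,95),(12,95),(38,50)):
    q=P[(P[:,2]>lo)&(P[:,2]<hi)][:,:2].astype(np.float32)
    if len(q)>5: print(lo,len(q),cv2.minAreaRect(q))
g=P[P[:,2]>5]; print(cv2.minAreaRect(g[:,:2].astype(np.float32)))
a=cv2.resize(im[125:221,300:396],None,fx=6,fy=6,interpolation=2)
cv2.imwrite("pics/topc.png",a)
a=cv2.resize(d["side"][0][245:325,335:430],None,fx=7,fy=7,interpolation=2);cv2.imwrite("pics/sidec.png",a)
E
```

```text
nb ((355.8089599609375, -270.7226257324219), (144.63108825683594, 207.55091857910156), 8.552701950073242)
z hist (array([3240, 2950, 1082,  311,   67,   85,  149,  484,   78,  107,  151,
        291,    4]), array([-10,   0,   5,  10,  15,  25,  35,  42,  50,  60,  70,  78,  85,
       100]))
70 446 ((540.917236328125, -254.91549682617188), (99.73068237304688, 78.5078353881836), 44.71003341674805)
12 1500 ((538.5507202148438, -253.18923950195312), (106.7620620727539, 102.0326156616211), 43.53227996826172)
38 606 ((540.69140625, -255.147216796875), (99.418701171875, 94.73563385009766), 44.63584518432617)
((544.067626953125, -255.59854125976562), (195.09803771972656, 193.0412139892578), 0.17323459684848785)
```

View pics/topc.png

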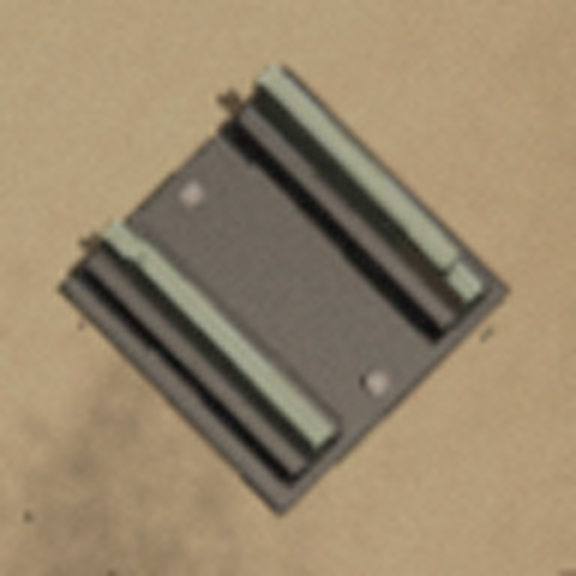

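View pics/sidec.png

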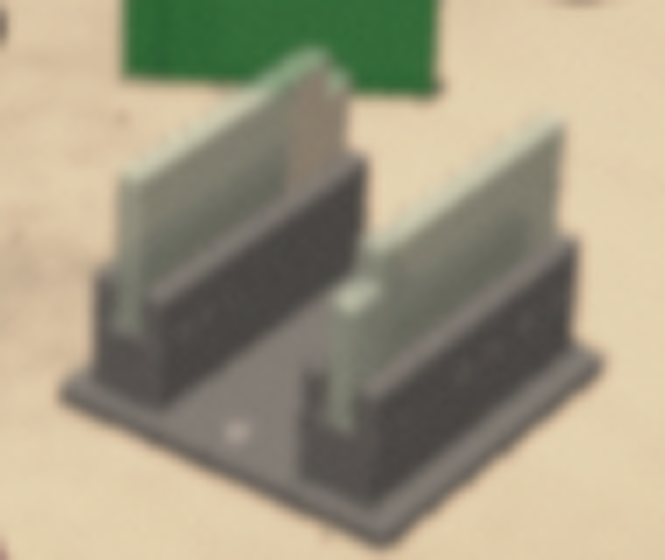

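In the crops the right plate's notch is at its near (-x) end. The left plate's notch is at the far end, and its frosted face points to rack -y, so the left plate is plate_b. The right one is therefore plate_a, with its label face to rack +y. Next come a two-view height check, the fit of the right plate and the IK candidates.

```bash
cat >> h.py <<'E'
from scipy.spatial.transform import Rotation as Ro
def rpy(z,y):
    z=np.array(z,float);z/=np.linalg.norm(z);y=np.array(y,float);y-=z*(y@z);y/=np.linalg.norm(y)
    return Ro.from_matrix(np.c_[np.cross(y,z),y,z]).as_euler("xyz")
E
python3 - <<'E'
import pickle;from h import *
from workcell import ctrl
d=pickle.load(open("d0.pkl","rb"))
im,de,p=d["top"]
print("tri far end right plate, near end left plate",tri(p,[(345.8,137.5),(353.7,197.8)],d["side"][2],[(414.4,262.9),(353.6,270.7)]).round(1))
print("onz tops",onz(p,[(345.8,137.5),(376,171.5)],80).round(1))
P,_,_=cloud(im,de,p,(300,125,395,220)); q=P[(P[:,2]>72)&(P[:,2]<95)]
e=np.array([-np.sin(.78),np.cos(.78)]); s=(q[:,:2]-[541,-255])@e
for k in (s<0,s>0):
    r=cv2.minAreaRect(q[k][:,:2].astype(np.float32)); print(r,q[k].mean(0).round(1),np.median(q[k][:,2]))
yaw=.78;ex=np.array([np.cos(yaw),np.sin(yaw),0]);ey=np.array([-np.sin(yaw),np.cos(yaw),0]);ez=np.array([0,0,1.])
C=np.array([565.5,-279.8,72])
for sg in(1,-1):
  for f in (0,.4,.8,-.4):
    z=-ez*np.cos(f)+ex*np.sin(f); j=ctrl.ik(C+[0,0,60],rpy(z,sg*ey)); print("G",sg,f,None if j is None else j.round(2))
N=np.array([355.8,-270.7,150])
for sg in(1,-1):
  for a in(-1.2,-.64,0,.5):
   for el in (.6,.8,1.):
    h=np.array([np.cos(a),np.sin(a),0]); z=-ez*np.cos(el)+h*np.sin(el); y=h*np.cos(el)+ez*np.sin(el)
    j=ctrl.ik(N,rpy(z,sg*y)); print("F",sg,a,el,None if j is None else j.round(2))
E
```

```text
tri far end right plate, near end left plate [[ 603.2 -250.5   78.5    6.7]
 [ 485.  -265.6   78.2    6.2]]
onz tops [[ 599.5 -249.9   80. ]
 [ 533.  -308.5   80. ]]
((566.6287841796875, -278.44866943359375), (96.29761505126953, 8.88180923461914), 44.71003341674805) [ 568.6 -276.4   79. ] 79.31952928041392
((515.6802368164062, -230.6801300048828), (97.9693832397461, 8.16068172454834), 44.45356750488281) [ 511.5 -234.4   79.5] 79.39846444217653
G 1 0 [-0.2   0.5  -0.13 -0.   -0.94 -0.59]
G 1 0.4 [-0.39  0.48 -0.05 -0.46 -0.93 -0.14]
G 1 0.8 [-0.62  0.54  0.01 -0.92 -1.09  0.29]
G 1 -0.4 [-0.08  0.58 -0.16  0.33 -1.12 -0.9 ]
G -1 0 [-0.2   0.5  -0.13  0.   -0.94  2.55]
G -1 0.4 [-0.39  0.48 -0.05 -0.46 -0.93  3.  ]
G -1 0.8 [-0.62  0.54  0.01 -0.92 -1.09 -2.85]
G -1 -0.4 [-0.08  0.58 -0.16  0.33 -1.12  2.24]
F 1 -1.2 0.6 None
F 1 -1.2 0.8 None
F 1 -1.2 1.0 None
F 1 -0.64 0.6 None
F 1 -0.64 0.8 None
F 1 -0.64 1.0 [-1.15  0.12 -0.88 -2.25 -0.55 -0.52]
F 1 0 0.6 [-0.57  0.09 -0.58 -0.72 -0.48 -2.  ]
F 1 0 0.8 [-0.83  0.13 -0.56 -1.15 -0.62 -1.42]
F 1 0 1.0 [-1.08  0.21 -0.59 -1.45 -0.84 -0.96]
F 1 0.5 0.6 [-0.72  0.2  -0.42 -0.76 -0.88 -1.44]
F 1 0.5 0.8 [-0.89  0.26 -0.4  -0.98 -1.01 -1.16]
F 1 0.5 1.0 [-1.03  0.35 -0.39 -1.15 -1.17 -0.93]
F -1 -1.2 0.6 None
F -1 -1.2 0.8 None
F -1 -1.2 1.0 None
F -1 -0.64 0.6 None
F -1 -0.64 0.8 None
F -1 -0.64 1.0 [-1.15  0.12 -0.88 -2.25 -0.55  2.62]
F -1 0 0.6 [-0.57  0.09 -0.58 -0.72 -0.48  1.15]
F -1 0 0.8 [-0.83  0.13 -0.56 -1.15 -0.62  1.72]
F -1 0 1.0 [-1.08  0.21 -0.59 -1.45 -0.84  2.18]
F -1 0.5 0.6 [-0.72  0.2  -0.42 -0.76 -0.88  1.7 ]
F -1 0.5 0.8 [-0.89  0.26 -0.4  -0.98 -1.01  1.98]
F -1 0.5 1.0 [-1.03  0.35 -0.39 -1.15 -1.17  2.21]
```

The height check gives plate tops at 78–79 mm, as expected. The right plate's centre is at about (565.8,-279.3), with yaw 0.78. I'll move to a tilted pre-grasp and check with the wrist camera.

```bash
cat >> h.py <<'E'
yaw=.78;ex=np.array([np.cos(yaw),np.sin(yaw),0]);ey=np.array([-np.sin(yaw),np.cos(yaw),0]);ez=np.array([0,0,1.])
F=.7; zt=-ez*np.cos(F)+ex*np.sin(F); O=rpy(zt,ey)
E
python3 - <<'E'
from h import *
from workcell import ctrl
import pickle
C=np.array([565.8,-279.3,71]); T=C-3*zt-110*zt
ctrl.goto(T,O); ctrl.gripper_to(50)
p=ctrl.camera_params("wrist"); im,de=ctrl.capture("wrist"); pickle.dump((im,de,p),open("w1.pkl","wb"))
cv2.imwrite("pics/w1.png",im); s=ctrl.state(); print(s["time"],s["q"].round(3),s["position"],T,s["width"])
P,_,uv=cloud(im,de,p,(0,0,640,480)); r=P-C; k=(abs(r@ex)<60)&(abs(r@ey)<20)&(P[:,2]>68)&(P[:,2]<88)
q=P[k]; print(k.sum(),np.median(q[:,2]),cv2.minAreaRect(q[:,:2].astype(np.float32)),((q-C)@ey).min(),((q-C)@ey).max(),((q-C)@ex).min(),((q-C)@ex).max())
E
```

```text
2.2583 [-0.675  0.484  0.011 -0.78  -1.143  0.238] [ 513.97130296 -330.59125604  157.45797352] [ 514.04791249 -330.49634962  157.42716716] 50.057884530596056
872 77.8227790504499 ((571.0402221679688, -276.5999450683594), (88.15721130371094, 8.089860916137695), 44.22600173950195) -5.794566010365037 2.4824608645316824 -38.45727001674185 49.70055854773708
```

View pics/w1.png

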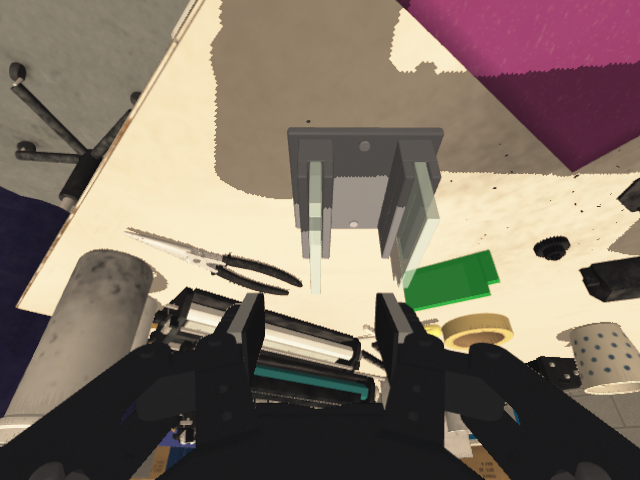

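The wrist view shows the right plate centred between the fingers at column 316, with its top at z≈78 and an offset of about -1.6 mm in rack y. The notch is at the near end. Next I grasp and lift it.

```bash
python3 - <<'E'
from h import *
from workcell import ctrl
C=np.array([565.8,-279.3,71])-1.2*ey; T=C-3*zt
print(ctrl.line_to(T,max_speed=60,threshold=15)); s=ctrl.state(); print(s["position"],T,s["force"])
ctrl.gripper_to(0); s=ctrl.state(); print(s["time"],s["width"],s["finger_force"],s["force"].round(1))
if 5<s["width"]<12:
    ctrl.line_to(T+60*ez,max_speed=60); ctrl.hold(.2); s=ctrl.state(); print(s["time"],s["width"],s["finger_force"],s["force"].round(1),s["q"].round(2))
    for n in("side","wrist"): cv2.imwrite(f"pics/l_{n}.png",ctrl.capture(n)[0])
    a=cv2.imread("pics/l_side.png")[180:340,300:460]; b=cv2.imread("pics/l_wrist.png"); cv2.imwrite("pics/l.png",np.hstack([cv2.resize(a,(360,360)),cv2.resize(b,(440,360))]))
E
```

```text
False
[ 565.27110947 -281.74023145   73.58824224] [ 565.26998608 -281.51229137   73.29452656] [-0.61045536  0.29016183  0.42204293]
4.6917 7.354906941956495 58.9111465215683 [ 0.2 -2.  -1.6]
6.0417 6.99342461939548 58.955928683280945 [ 0.8  0.3 -0.3] [-0.56  0.51 -0.   -0.81 -1.04  0.19]
```

View pics/l.png

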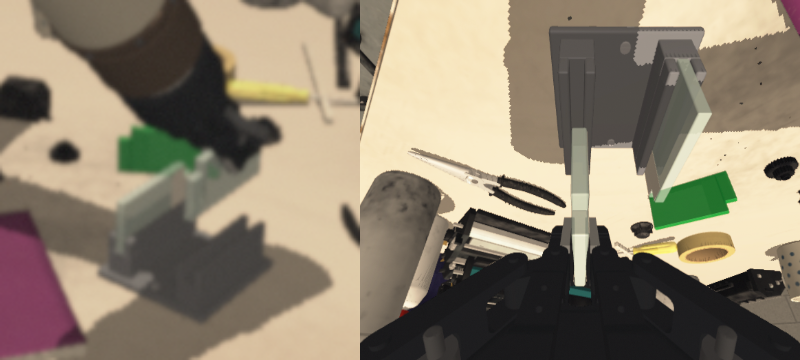

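The plate is lifted clear and gripped at 7 mm with 59 N, and the other plate is still in its slot. Now I move it over the notebook.

```bash
python3 - <<'E'
from h import *
from workcell import ctrl
C=np.array([565.8,-279.3,55])-1.2*ey; T=C+[0,0,16]-3*zt
R0=Ro.from_euler("xyz",O); off=R0.inv().apply(C-T)
a,el=.5,1.0
h=np.array([np.cos(a),np.sin(a),0]); Of=rpy(-ez*np.cos(el)+h*np.sin(el),h*np.cos(el)+ez*np.sin(el))
N=np.array([355.8,-270.7,165]); Tf=N-Ro.from_euler("xyz",Of).apply(off); print(Tf)
s=ctrl.state(); ctrl.line_to(s["position"]+70*ez,max_speed=100)
print(ctrl.ik(Tf+60*ez,Of),ctrl.ik(Tf,Of))
ctrl.goto(Tf+60*ez,Of); ctrl.line_to(Tf,max_speed=80); ctrl.hold(.5)
s=ctrl.state(); print(s["time"],s["width"],s["finger_force"],s["position"],s["force"].round(1),s["q"].round(2),abs(s["joint_vel"]).max())
A=ctrl.capture("side")[0][150:390,160:480]; B=ctrl.capture("top")[0][100:340,230:470]; W=ctrl.capture("wrist")[0]
cv2.imwrite("pics/f.png",np.vstack([np.hstack([cv2.resize(A,(400,300)),cv2.resize(B,(400,300))]),np.hstack([cv2.resize(W,(400,300)),np.zeros((300,400,3),np.uint8)])]))
E
```

```text
[ 349.4894008  -285.89281034  173.23284288]
[-1.0377199   0.21216593 -0.30493161 -1.07404494 -1.27521821 -1.13888149] [-1.05162017  0.31794042 -0.35456329 -1.11483286 -1.21407759 -0.98752368]
9.5083 7.382620866326436 58.96565079689026 [ 349.48449435 -285.90917877  173.34053799] [-0.  -0.2 -0.8] [-1.05  0.32 -0.35 -1.11 -1.21 -0.99] 0.0015894699326802766
```

View pics/f.png

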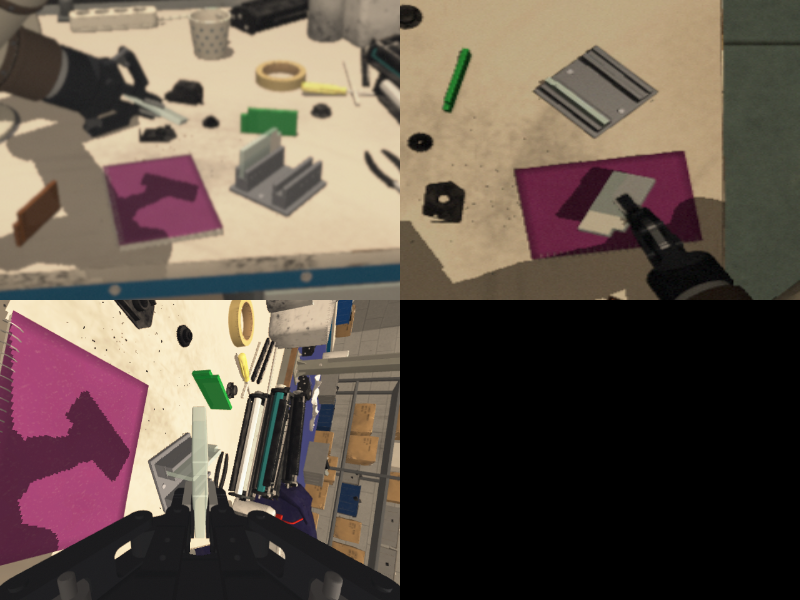

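The plate is held over the middle of the notebook at about (361,262) in the top view, with its frosted end facing up. The left plate still stands in its slot, so I'm handing in.

```bash
python3 - <<'E'
from workcell import ctrl
from h import *
print(onz(ctrl.camera_params("top"),[(360.8,262.4)],165)); print(ctrl.sign_off())
E
```

```text
[[ 355.79859514 -273.13662213  165.        ]]
the job is handed in; nothing more can be done
None
```

I handed the job in with the right-hand plate (plate_a) held still about 165 mm above the bench, within about 3 mm of the notebook's middle, label face up and leaning about 33° from level; the other plate still stands in the left slot.

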